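# Refit the selector lever on its splined shaft

## Robot

A 6-joint arm with a two-finger parallel gripper is mounted at the origin on a cart in front of the work surface, level with it; the furniture and walls round the work are solid. World frame = base frame: x ahead of the robot, y to its left, z up, the work surface at z = 0. Lengths are in m, angles in rad, forces in N, time in s.
With the tool pointing down it reaches from about 0.25 to 0.775 m from the base axis. Payload 4 kg.
Tool frame: the origin (TCP) lies where the fingers leave the gripper's body, on its centre line; the fingertips stand 97 mm ahead of it and the grasp point (between the pads) lies 78 mm ahead of it; z points along the fingers, y is the line along which they close (so a half turn about z gives the same grasp; the last joint's range is limited). The gripper opens to 94 mm and grips with 3 to 60 N. Pads are 16 mm wide; open, the fingers measure 119 mm over their backs; the gripper's body (75 mm by 177 mm) begins 78 mm behind the grasp point.
Start: joints at [-1.388, 0.087, 1.371, -0, 1.684, -0.103], TCP at [0.155, -0.528, 0.303] pointing down, gripper open.
Joint ranges: [-3.1, 3.1], [-0.76, 2.03], [0.27, 2.55], [-1.08, 4.22], [0.17, 2.65], [-2.57, 2.57]. Speed limits (rad/s): [2.79, 2.79, 3.14, 3.14, 3.14, 3.14].

## Interface

Orientations are given as [roll, pitch, yaw] about the fixed x, y, z axes, in that order (R = Rz(yaw) Ry(pitch) Rx(roll)).
In Python, from bench import robot, eyes gives the robot as it stands. The module is installed in compiled form; this text tells all that it offers.
- The arm moves only by the tool carry_out, never from a script. Its argument "deltas" is a list of rows, each an object of numbers: "dx", "dy", "dz": the shift along the tool's x, y, z each as a share of 0.02 m, from -1 to 1; "wx", "wy", "wz": the turn, a rotation vector about the tool's x, y, z each as a share of 0.12 rad, from -1 to 1; "gripper": the closure in counts, from 0 (fully open) to 255 (shut). In form: [{"dx": .., "dy": .., "dz": .., "wx": .., "wy": .., "wz": .., "gripper": ..}, ...]. A call has 1 to 20 rows; each row shifts and turns the commanded pose from where the row before left it, along the tool's axes as they then stand; what a row does not reach is not made up. A row lasts 1/12 s, in which the tool goes at most 41.7 mm and 7.16 degrees, less where a joint would pass 70% of its speed; a pose out of reach is approached as far as the arm can. A call with a number of a shift or a turn outside -1 to 1 is refused whole. A call with a gripper value outside its range is refused whole. The fingers move at their own pace and stop on an object; the grip force is fixed at half the most. Time passes only in rows, so rows that do not move let the fingers close. It gives the time, the measured TCP pose, the force, the opening and the grip force at its end, in the units of the state.
- robot.get_obs(): the state, without advancing time (a new reading comes with each control period).
- eyes.snapshot(name): name is "side" or "top" or "wrist"; returns the picture (400x640x3 uint8, red, green, blue); there is no depth.
- eyes.get_calibration(name): a dict with "fovy" (degrees; the focal length in pixels is half the picture's height over the tangent of half this angle, whatever the lens; pixels are square), "cx", "cy" (the principal point, pixels), "R" (3x3) and "t" (3): a world point X has camera coordinates R X + t. Camera axes: x right, y down, z forward; pixel columns grow to the right and rows downward; lengths in m; the calibration is good to about 2 mm. A picture is of the moment at which its call begins: read the wrist's pose just before it. get_calibration takes no time and is no camera call; for the wrist camera it gives the pose at the moment of the call.
- robot.close_job(): hands the job in; it is judged then, once.
The state is a dict: "time": time; "joint_positions": joint angles; "qvel": joint speeds; "joint_torque": joint torques, N m; "tool_pos": TCP position; "ee_rot": TCP orientation; "wrist_force": force on the tool from outside, world axes, zero at the start; "wrist_torque": the same for the moment, N m; "width": finger opening in m; "finger_force": force on a finger pad.
Only numpy, scipy, OpenCV 4.12 (cv2) and the standard library are available. Lean on these libraries where they do the work, as an engineer would, in place of code of your own. Each camera call takes 0.05 s, during which the arm holds its last target. There are 200 camera calls.

## Task

Fit the red-knobbed lever back on the selector box: turn it so that its cross-shaped hole matches the cross-shaped splines of the upright shaft and its arm points to the yellow pad, then slide it fully down until it rests on the shaft's shoulder and the arm lies on the yellow pad, and let go. Leave the black-knobbed lever, whose round hole does not fit, where it lies.

Things in the scene. Friction and masses are not known exactly. Their poses are not given: they have to be found in the camera images.
- lever_grip (a point): Grasp point in the arm of the red-knobbed steel lever (0.3 kg, lying flat), near its centre of mass, 11 mm above its underside. x points along the arm to the knob, z up. Arm 26 mm wide (y), 20 mm high, straight from 27 mm behind to 60 mm ahead. Upright red knob 66 mm ahead: 29 mm diameter, top 53 mm above the underside. Square hub 56 x 56 x 22 mm, centre 55 mm behind (-x).
- lever_hole (a point): Centre of the cross-shaped hole through the red-knobbed lever's 22 mm thick hub, at its underside. Axes as lever_grip, which lies at x = +55, z = +11 mm from here. The cross is two slots 17 mm wide and 35 mm long, along x and y.
- shaft_foot (a point): Foot of the fixed upright splined shaft on the green box, on its axis, level with the round shoulder (48 mm dia., 68 mm above the bench) that the hub seats on. x points to the yellow pad, 95 mm off, 22 mm square, top level with the shoulder; both stand 12 mm above the grey cover. Splines along x and y: 30 mm across, 12 mm wide up to 16 mm, tapering to 22 across, 6 wide at the tip, 30 mm up.
- plain_lever_grip (a point): The same point on the other lever, of the same outer shape and size, with a black knob and an 18 mm round hole that does not fit the shaft; to be left where it lies.

How it is judged:
By the outcome, as a careful person would: the job done as asked, in the order asked, and still so for the second after the job is handed in, with the robot touching nothing.
It also fails if it takes over 35 s, if anything falls off the work surface, if the arm or the gripper's body presses on something with over 40 N, if the wrist force passes 120 N, or if a joint passes its speed limit or range.

## Working session

There is one attempt and no reset: what is moved stays moved. The work goes in short steps, Python scripts to look and compute and a tool call to move; the robot and the scene stay as the last step left them, time stands still between calls to the robot, and variables do not carry over. Pictures are saved under pics/ and viewed, at most 10 in all, crops included, and the job is handed in when it is done.

Besides the shell and the picture viewer there is one more tool, called after ">>>" as name([rows], argument=value, ...), one row to a line, values as JSON. carry_out: Moves the arm, as the interface text tells. Shift numbers are shares of 0.02 m and turn numbers shares of 0.12 rad, none past 1 either way. Its arguments: {"type":"object","properties":{"deltas":{"type":"array","items":{"type":"object","properties":{"dx":{"type":"number"},"dy":{"type":"number"},"dz":{"type":"number"},"wx":{"type":"number"},"wy":{"type":"number"},"wz":{"type":"number"},"gripper":{"type":"number"}}}}},"required":["deltas"]}

```bash
mkdir -p pics; cat > h.py <<'E'
import numpy as np, cv2
from bench import robot, eyes
def cal(n):
    c=eyes.get_calibration(n); return c, 200/np.tan(np.radians(c["fovy"])/2), np.array(c["R"]), np.array(c["t"])
def snap(n,f):
    im=eyes.snapshot(n); cv2.imwrite("pics/"+f,im[:,:,::-1]); return im
def ray(n,uv,z):
    c,f,R,t=cal(n); d=R.T@np.array([(uv[0]-c["cx"])/f,(uv[1]-c["cy"])/f,1]); o=-R.T@t
    return o+d*(z-o[2])/d[2]
def proj(n,X):
    c,f,R,t=cal(n); p=R@np.array(X)+t; return p[:2]/p[2]*f+[c["cx"],c["cy"]]
E
python3 - <<'E'
from h import *
a=snap("top","top0.png");b=snap("side","side0.png")
cv2.imwrite("pics/both.png",np.vstack([a,b])[:,:,::-1][:, :])
for n in("top","side","wrist"):
    c,f,R,t=cal(n);print(n,f,c["cx"],c["cy"],-R.T@t, R[2])
print(robot.get_obs())
E
```

```text
top 381.21421948099584 323.2090307907796 202.0633358366531 [ 0.47950744 -0.00634197  0.95695595] [ 0.09655981 -0.01481376 -0.99521694]
side 404.2331477770788 320.50881881162223 209.84611852632813 [0.25946437 0.64373045 0.50224606] [ 0.34306737 -0.79130278 -0.50610739]
wrist 337.4413251021078 318.3550224580556 199.28846848163892 [ 0.22626828 -0.50684525  0.38249065] [-0.23900678 -0.06851611 -0.9685976 ]
{'time': 0.1, 'joint_positions': array([-1.38813751e+00,  8.78973975e-02,  1.37203968e+00, -4.33079969e-08,
        1.68364000e+00, -1.03094764e-01]), 'qvel': array([-0.00048117, -0.00286842, -0.00505843, -0.00129864, -0.00138343,
        0.0003817 ]), 'joint_torque': array([ 2.27401863e-03, -3.41253018e+01, -3.03300977e+01,  7.19701848e-02,
        3.04044667e-02, -1.00192215e-04]), 'tool_pos': array([ 0.15497902, -0.52740752,  0.30164433]), 'ee_rot': array([-3.13961876e+00, -2.04178795e-04,  2.85753372e-01]), 'wrist_force': array([ 0.22383558, -0.43041598, -1.26681429]), 'wrist_torque': array([-0.00047141, -0.03431467, -0.00688633]), 'finger_force': 0.0, 'width': 0.0942171377435142}
```

View pics/top0.png

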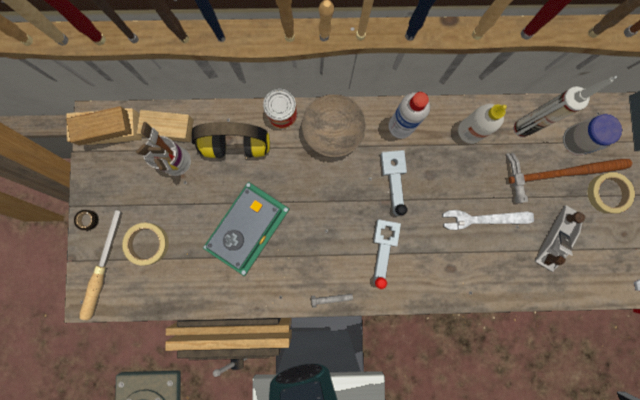

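View pics/side0.png

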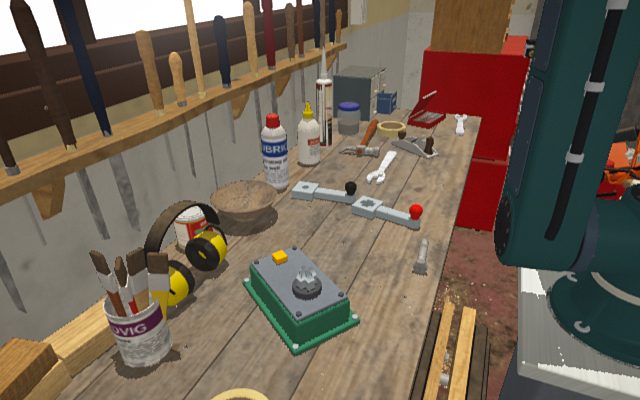

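Top view: red lever hub is at (387,233) and its knob at (381,283). The shaft is at (233,240) and the yellow pad at (256,206). The side view confirms that the box is on the left and the levers are mid-bench. Next I'll get rough positions.

```bash
python3 - <<'E'
from h import *
im=cv2.imread("pics/top0.png"); hsv=cv2.cvtColor(im,cv2.COLOR_BGR2HSV)
def cen(m,box):
    x0,y0,x1,y1=box; k=np.zeros_like(m); k[y0:y1,x0:x1]=m[y0:y1,x0:x1]; M=cv2.moments(k,True); return np.array([M['m10'],M['m01']])/M['m00'],M['m00']
red=cv2.inRange(hsv,(0,150,80),(8,255,255))|cv2.inRange(hsv,(172,150,80),(180,255,255))
yel=cv2.inRange(hsv,(15,150,120),(35,255,255))
k,n=cen(red,(360,265,400,300)); p,n2=cen(yel,(245,195,268,218))
print(k,n,p,n2)
K=ray("top",k,.045); P=ray("top",p,.068); H=ray("top",(387.5,233.5),.022); S=ray("top",(232.5,239.5),.09)
print("knob",K,"pad",P,"hub",H,"shaft",S, np.degrees(np.arctan2(*(K-H)[1::-1])),np.degrees(np.arctan2(*(P-S)[1::-1])),np.hypot(*(K-H)[:2]),np.hypot(*(P-S)[:2]))
c,f,R,t=cal("wrist");o=robot.get_obs()
from scipy.spatial.transform import Rotation as Ro
T=Ro.from_euler('xyz',o['ee_rot']).as_matrix();print("cam in tool",T.T@(-R.T@t-o['tool_pos']),"axis in tool",T.T@R[2],T.T@R[0])
cv2.imwrite("pics/c1.png",cv2.resize(im[180:310,190:420],None,fx=3.4,fy=3.4,interpolation=cv2.INTER_CUBIC))
E
```

```text
[380.52336449 282.95327103] 107.0 [255.68674699 205.86746988] 83.0
knob [ 0.37344425 -0.15088925  0.045     ] pad [0.56012844 0.1383039  0.068     ] hub [ 0.48956461 -0.17603626  0.022     ] shaft [0.48303942 0.18730633 0.09      ] 167.78072464855563 -32.44250192368002 0.11881207353669954 0.09134525225549572
cam in tool [ 0.07421106  0.00020703 -0.08083174] axis in tool [-2.48826059e-01  2.78249733e-04  9.68548148e-01] [ 5.58987940e-04  9.99999833e-01 -1.43677855e-04]
```

View pics/c1.png

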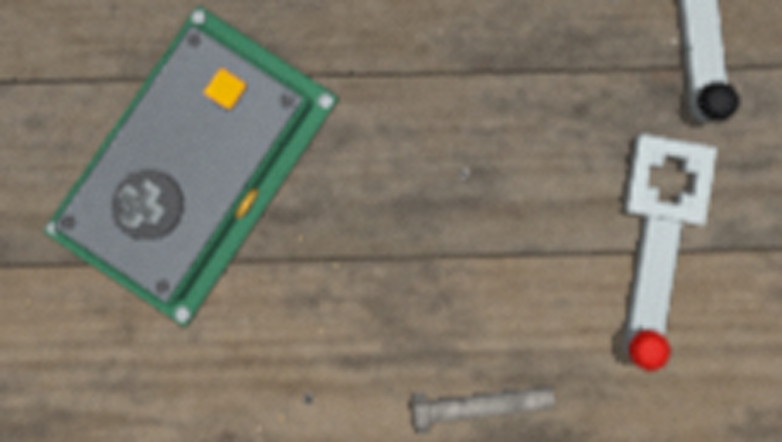

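The crop shows the hub's cross hole at crop (673,179), i.e. pixel (387.9,232.6). The lever yaw is about 168° and the pad direction about -32°. I'll turn the tool to yaw -12° and hover over the lever.

>>> carry_out([
  {"wz": 0.83},
  {"wz": 0.83},
  {"wz": 0.83},
  {"wz": 0.83},
  {"wz": 0.83},
  {"dx": 0.5,"dy": -1,"dz": 0.1},
  {"dx": 0.5,"dy": -1,"dz": 0.1},
  {"dx": 0.5,"dy": -1,"dz": 0.1},
  {"dx": 0.5,"dy": -1,"dz": 0.1},
  {"dx": 0.5,"dy": -1,"dz": 0.1},
  {"dx": 0.5,"dy": -1,"dz": 0.1},
  {"dx": 0.5,"dy": -1,"dz": 0.1},
  {"dx": 0.5,"dy": -1,"dz": 0.1},
  {"dx": 0.5,"dy": -1,"dz": 0.1},
  {"dx": 0.5,"dy": -1,"dz": 0.1},
])

```text
invalid input
```

>>> carry_out([
  {"dx": 0.5,"dy": -1,"dz": 0.1},
  {"dx": 0.5,"dy": -1,"dz": 0.1},
  {"dx": 0.5,"dy": -1,"dz": 0.1},
  {"dx": 0.5,"dy": -1,"dz": 0.1},
  {"dx": 0.5,"dy": -1,"dz": 0.1},
  {"dx": 0.5,"dy": -1,"dz": 0.1},
  {"dx": 0.5,"dy": -1,"dz": 0.1},
  {"dx": 0.5,"dy": -1,"dz": 0.1},
  {"dx": 0.5,"dy": -1,"dz": 0.1},
  {"dx": 0.5,"dy": -1,"dz": 0.1},
  {},
  {},
  {},
])

```text
invalid input
```

```bash
python3 - <<'E'
from h import *
o=robot.get_obs();print(o['time'],o['tool_pos'],o['ee_rot'],o['joint_positions'])
import pickle; c=eyes.get_calibration("wrist"); pickle.dump(c,open("w1.pkl","wb"))
snap("wrist","w1.png")
E
```

```text
0.1 [ 0.15497902 -0.52740752  0.30164433] [-3.13961876e+00 -2.04178795e-04  2.85753372e-01] [-1.38813751e+00  8.78973975e-02  1.37203968e+00 -4.33079969e-08
  1.68364000e+00 -1.03094764e-01]
```

View pics/w1.png

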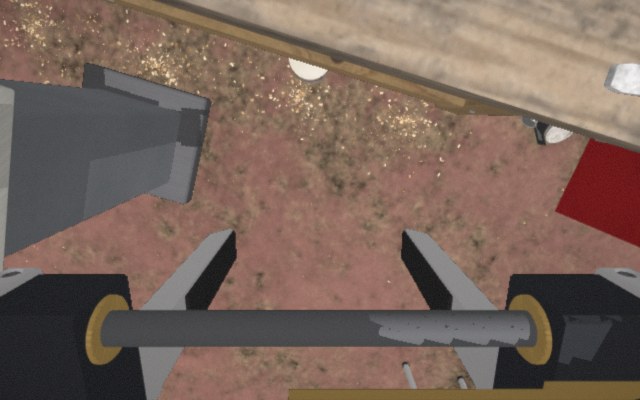

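The rows were refused, probably because every field is required, so the arm hasn't moved. This picture shows only the floor and the bench edge, with the fingers at rows 230-400.

>>> carry_out([
  {"dx": 0,"dy": 0,"dz": 0,"wx": 0,"wy": 0,"wz": 0.83,"gripper": 0},
  {"dx": 0,"dy": 0,"dz": 0,"wx": 0,"wy": 0,"wz": 0.83,"gripper": 0},
  {"dx": 0,"dy": 0,"dz": 0,"wx": 0,"wy": 0,"wz": 0.83,"gripper": 0},
  {"dx": 0,"dy": 0,"dz": 0,"wx": 0,"wy": 0,"wz": 0.83,"gripper": 0},
  {"dx": 0,"dy": 0,"dz": 0,"wx": 0,"wy": 0,"wz": 0.83,"gripper": 0},
  {"dx": 0.5,"dy": -1,"dz": 0.1,"wx": 0,"wy": 0,"wz": 0,"gripper": 0},
  {"dx": 0.5,"dy": -1,"dz": 0.1,"wx": 0,"wy": 0,"wz": 0,"gripper": 0},
  {"dx": 0.5,"dy": -1,"dz": 0.1,"wx": 0,"wy": 0,"wz": 0,"gripper": 0},
  {"dx": 0.5,"dy": -1,"dz": 0.1,"wx": 0,"wy": 0,"wz": 0,"gripper": 0},
  {"dx": 0.5,"dy": -1,"dz": 0.1,"wx": 0,"wy": 0,"wz": 0,"gripper": 0},
  {"dx": 0.5,"dy": -1,"dz": 0.1,"wx": 0,"wy": 0,"wz": 0,"gripper": 0},
  {"dx": 0.5,"dy": -1,"dz": 0.1,"wx": 0,"wy": 0,"wz": 0,"gripper": 0},
  {"dx": 0.5,"dy": -1,"dz": 0.1,"wx": 0,"wy": 0,"wz": 0,"gripper": 0},
])

```text
time: 1.23
tool_pos: [0.2674, -0.387, 0.2862]
ee_rot: [-3.141, 0.0, -0.212]
wrist_force: [0.9, 0.6, 0.3]
width: 0.0942
finger_force: 0.0
```

>>> carry_out([
  {"dx": 0.5,"dy": -1,"dz": 0.1,"wx": 0,"wy": 0,"wz": 0,"gripper": 0},
  {"dx": 0.5,"dy": -1,"dz": 0.1,"wx": 0,"wy": 0,"wz": 0,"gripper": 0},
  {"dx": 0.5,"dy": -1,"dz": 0.1,"wx": 0,"wy": 0,"wz": 0,"gripper": 0},
  {"dx": 0.5,"dy": -1,"dz": 0.1,"wx": 0,"wy": 0,"wz": 0,"gripper": 0},
  {"dx": 0.5,"dy": -1,"dz": 0.1,"wx": 0,"wy": 0,"wz": 0,"gripper": 0},
  {"dx": 0.5,"dy": -1,"dz": 0.1,"wx": 0,"wy": 0,"wz": 0,"gripper": 0},
  {"dx": 0.5,"dy": -1,"dz": 0.1,"wx": 0,"wy": 0,"wz": 0,"gripper": 0},
  {"dx": 0.5,"dy": -1,"dz": 0.1,"wx": 0,"wy": 0,"wz": 0,"gripper": 0},
  {"dx": 0.5,"dy": -1,"dz": 0.1,"wx": 0,"wy": 0,"wz": 0,"gripper": 0},
  {"dx": 0.5,"dy": -1,"dz": 0.1,"wx": 0,"wy": 0,"wz": 0,"gripper": 0},
  {"dx": 0.5,"dy": -1,"dz": 0.1,"wx": 0,"wy": 0,"wz": 0,"gripper": 0},
  {"dx": 0.5,"dy": -1,"dz": 0.1,"wx": 0,"wy": 0,"wz": 0,"gripper": 0},
  {"dx": 0,"dy": 0,"dz": 0,"wx": 0,"wy": 0,"wz": 0,"gripper": 0},
  {"dx": 0,"dy": 0,"dz": 0,"wx": 0,"wy": 0,"wz": 0,"gripper": 0},
])

```text
time: 2.4
tool_pos: [0.4349, -0.1782, 0.2621]
ee_rot: [3.141, 0.001, -0.21]
wrist_force: [-0.1, 0.1, -0.2]
width: 0.0939
finger_force: 0.0
```

```bash
python3 - <<'E'
from h import *
o=robot.get_obs();print(o['time'],o['tool_pos'],o['ee_rot'],o['joint_positions'])
snap("wrist","w2.png")
E
```

```text
2.4 [ 0.43488018 -0.17815744  0.26214949] [ 3.14134516e+00  1.33542386e-03 -2.09941076e-01] [-5.09201790e-01 -8.00805703e-02  1.61871628e+00 -6.30548041e-04
  1.60416004e+00  1.27151479e+00]
```

View pics/w2.png

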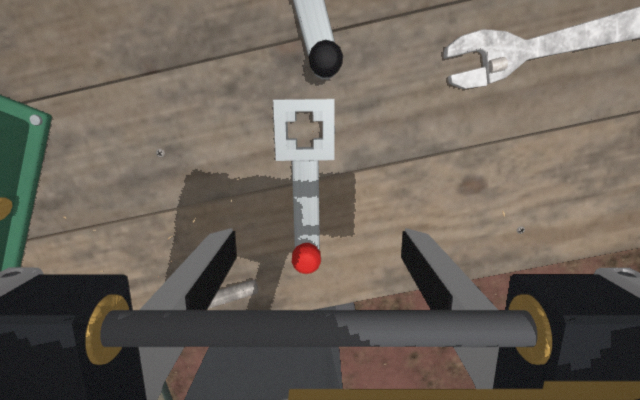

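The wrist view shows the hub at (304,130) and the knob at (306,258). The arm is almost aligned with the tool's x axis. I'll measure it more finely.

```bash
cat >> h.py <<'E'
from scipy.spatial.transform import Rotation as Ro
def tool(o=None):
    o=o or robot.get_obs(); return o['tool_pos'],Ro.from_euler('xyz',o['ee_rot']).as_matrix()
E
python3 - <<'E'
from h import *
im=cv2.imread("pics/w2.png"); hsv=cv2.cvtColor(im,cv2.COLOR_BGR2HSV)
m=cv2.inRange(hsv,(0,0,165),(180,45,255)); k=np.zeros_like(m); k[92:168,262:346]=m[92:168,262:346]
k[162:]=0
cs,h=cv2.findContours(k,cv2.RETR_CCOMP,cv2.CHAIN_APPROX_NONE)
i=max(range(len(cs)),key=lambda i:cv2.contourArea(cs[i])); r=cv2.minAreaRect(cs[i]);print("hub",r)
holes=[c for j,c in enumerate(cs) if h[0][j][3]==i]; hc=max(holes,key=cv2.contourArea);rh=cv2.minAreaRect(hc)
print("hole",rh)
box=cv2.boxPoints(r); W=np.array([ray("wrist",b,.022)[:2] for b in box]);C=W.mean(0)
print("hub centre",C,[np.degrees(np.arctan2(*(W[(j+1)%4]-W[j])[::-1]))for j in range(4)],[np.linalg.norm(W[(j+1)%4]-W[j]) for j in range(4)], "hole",ray("wrist",rh[0],.022))
red=cv2.inRange(hsv,(0,150,80),(8,255,255))|cv2.inRange(hsv,(172,150,80),(180,255,255)); red[:,:280]=0;red[:,335:]=0;red[:235]=0;red[280:]=0
M=cv2.moments(red,True);kp=(M['m10']/M['m00'],M['m01']/M['m00']);K=ray("wrist",kp,.040)[:2]
d=K-C;yaw=np.arctan2(d[1],d[0]);print("knob",kp,K,"yaw",np.degrees(yaw),np.linalg.norm(d))
p,T=tool()
G=C+.055*d/np.linalg.norm(d);D=T.T@(np.array([*G,p[2]])-p);print("grip",G,"tool delta shares",D/.02,"yaw err deg",np.degrees(yaw)-180-np.degrees(robot.get_obs()['ee_rot'][2]))
E
```

```text
hub ((303.5, 130.0), (62.0, 61.0), 90.0)
hole ((303.5, 130.0), (39.0, 40.0), 0.0)
hub centre [ 0.49380242 -0.17663612] [np.float64(-102.08112661448787), np.float64(168.58252630996327), np.float64(77.9187225535865), np.float64(-14.004543620339565)] [np.float64(0.05568469614081362), np.float64(0.05679262152053723), np.float64(0.058249615739804333), np.float64(0.0568206722506714)] hole [ 0.49442602 -0.17677674  0.022     ]
knob (305.86770981507823, 258.02560455192037) [ 0.37566885 -0.15313286] yaw 168.74765346819538 0.120448925455172
grip [ 0.43985967 -0.16590394] tool delta shares [ 1.22430517e-01 -6.86618621e-01 -5.10091314e-04] yaw err deg 0.85742905378744
```

>>> carry_out([
  {"dx": 0.12,"dy": -0.69,"dz": 0,"wx": 0,"wy": 0,"wz": -0.07,"gripper": 0},
  {"dx": 0,"dy": 0,"dz": 1,"wx": 0,"wy": 0,"wz": 0,"gripper": 0},
  {"dx": 0,"dy": 0,"dz": 1,"wx": 0,"wy": 0,"wz": 0,"gripper": 0},
  {"dx": 0,"dy": 0,"dz": 1,"wx": 0,"wy": 0,"wz": 0,"gripper": 0},
  {"dx": 0,"dy": 0,"dz": 1,"wx": 0,"wy": 0,"wz": 0,"gripper": 0},
  {"dx": 0,"dy": 0,"dz": 1,"wx": 0,"wy": 0,"wz": 0,"gripper": 0},
  {"dx": 0,"dy": 0,"dz": 0.8,"wx": 0,"wy": 0,"wz": 0,"gripper": 0},
  {"dx": 0,"dy": 0,"dz": 0.8,"wx": 0,"wy": 0,"wz": 0,"gripper": 0},
  {"dx": 0,"dy": 0,"dz": 0.4,"wx": 0,"wy": 0,"wz": 0,"gripper": 0},
  {"dx": 0,"dy": 0,"dz": 0,"wx": 0,"wy": 0,"wz": 0,"gripper": 0},
  {"dx": 0,"dy": 0,"dz": 0,"wx": 0,"wy": 0,"wz": 0,"gripper": 0},
])

```text
time: 3.37
tool_pos: [0.4398, -0.1665, 0.1228]
ee_rot: [3.141, 0.0, -0.205]
wrist_force: [0.4, -0.3, 0.2]
width: 0.0939
finger_force: 0.0
```

>>> carry_out([
  {"dx": 0,"dy": 0,"dz": 0.6,"wx": 0,"wy": 0,"wz": 0,"gripper": 0},
  {"dx": 0,"dy": 0,"dz": 0.49,"wx": 0,"wy": 0,"wz": 0,"gripper": 0},
  {"dx": 0,"dy": 0,"dz": 0,"wx": 0,"wy": 0,"wz": 0,"gripper": 255},
  {"dx": 0,"dy": 0,"dz": 0,"wx": 0,"wy": 0,"wz": 0,"gripper": 255},
  {"dx": 0,"dy": 0,"dz": 0,"wx": 0,"wy": 0,"wz": 0,"gripper": 255},
  {"dx": 0,"dy": 0,"dz": 0,"wx": 0,"wy": 0,"wz": 0,"gripper": 255},
  {"dx": 0,"dy": 0,"dz": 0,"wx": 0,"wy": 0,"wz": 0,"gripper": 255},
  {"dx": 0,"dy": 0,"dz": 0,"wx": 0,"wy": 0,"wz": 0,"gripper": 255},
  {"dx": 0,"dy": 0,"dz": 0,"wx": 0,"wy": 0,"wz": 0,"gripper": 255},
  {"dx": 0,"dy": 0,"dz": 0,"wx": 0,"wy": 0,"wz": 0,"gripper": 255},
])

```text
time: 4.2
tool_pos: [0.4401, -0.1658, 0.101]
ee_rot: [3.141, -0.0, -0.204]
wrist_force: [-0.1, 0.2, 0.2]
width: 0.0442
finger_force: 0.0
```

>>> carry_out([
  {"dx": 0,"dy": 0,"dz": 0,"wx": 0,"wy": 0,"wz": 0,"gripper": 255},
  {"dx": 0,"dy": 0,"dz": 0,"wx": 0,"wy": 0,"wz": 0,"gripper": 255},
  {"dx": 0,"dy": 0,"dz": 0,"wx": 0,"wy": 0,"wz": 0,"gripper": 255},
  {"dx": 0,"dy": 0,"dz": 0,"wx": 0,"wy": 0,"wz": 0,"gripper": 255},
  {"dx": 0,"dy": 0,"dz": 0,"wx": 0,"wy": 0,"wz": 0,"gripper": 255},
  {"dx": 0,"dy": 0,"dz": 0,"wx": 0,"wy": 0,"wz": 0,"gripper": 255},
  {"dx": 0,"dy": 0,"dz": 0,"wx": 0,"wy": 0,"wz": 0,"gripper": 255},
])

```text
time: 4.78
tool_pos: [0.44, -0.1659, 0.1009]
ee_rot: [3.141, 0.0, -0.204]
wrist_force: [0.1, -0.1, 0.1]
width: 0.0257
finger_force: 30.0
```

Gripped at a 25.7 mm opening. Next I'll lift and turn.

>>> carry_out([
  {"dx": 0,"dy": 0,"dz": -0.5,"wx": 0,"wy": 0,"wz": 0,"gripper": 255},
  {"dx": 0,"dy": 0,"dz": -1,"wx": 0,"wy": 0,"wz": 0,"gripper": 255},
  {"dx": 0,"dy": 0,"dz": -1,"wx": 0,"wy": 0,"wz": 0,"gripper": 255},
  {"dx": 0,"dy": 0,"dz": -1,"wx": 0,"wy": 0,"wz": 0,"gripper": 255},
  {"dx": 0,"dy": 0,"dz": -1,"wx": 0,"wy": 0,"wz": 0,"gripper": 255},
  {"dx": 0,"dy": 0,"dz": -1,"wx": 0,"wy": 0,"wz": 0,"gripper": 255},
  {"dx": 0,"dy": 0,"dz": -1,"wx": 0,"wy": 0,"wz": -1,"gripper": 255},
  {"dx": 0,"dy": 0,"dz": -1,"wx": 0,"wy": 0,"wz": -1,"gripper": 255},
  {"dx": 0,"dy": 0,"dz": -0.5,"wx": 0,"wy": 0,"wz": -1,"gripper": 255},
  {"dx": 0,"dy": 0,"dz": 0,"wx": 0,"wy": 0,"wz": -1,"gripper": 255},
  {"dx": 0,"dy": 0,"dz": 0,"wx": 0,"wy": 0,"wz": -1,"gripper": 255},
  {"dx": 0,"dy": 0,"dz": 0,"wx": 0,"wy": 0,"wz": -1,"gripper": 255},
  {"dx": 0,"dy": 0,"dz": 0,"wx": 0,"wy": 0,"wz": -1,"gripper": 255},
  {"dx": 0,"dy": 0,"dz": 0,"wx": 0,"wy": 0,"wz": -1,"gripper": 255},
  {"dx": 0,"dy": 0,"dz": 0,"wx": 0,"wy": 0,"wz": -1,"gripper": 255},
  {"dx": 0,"dy": 0,"dz": 0,"wx": 0,"wy": 0,"wz": -1,"gripper": 255},
  {"dx": 0,"dy": 0,"dz": 0,"wx": 0,"wy": 0,"wz": -1,"gripper": 255},
  {"dx": 0,"dy": 0,"dz": 0,"wx": 0,"wy": 0,"wz": -1,"gripper": 255},
  {"dx": 0,"dy": 0,"dz": 0,"wx": 0,"wy": 0,"wz": -1,"gripper": 255},
  {"dx": 0,"dy": 0,"dz": 0,"wx": 0,"wy": 0,"wz": -1,"gripper": 255},
])

```text
time: 6.45
tool_pos: [0.4395, -0.1655, 0.2604]
ee_rot: [-3.14, -0.001, 1.482]
wrist_force: [-0.3, 1.0, -3.6]
width: 0.0259
finger_force: 30.0
```

>>> carry_out([
  {"dx": 0,"dy": 0,"dz": 0,"wx": 0,"wy": 0,"wz": -1,"gripper": 255},
  {"dx": 0,"dy": 0,"dz": 0,"wx": 0,"wy": 0,"wz": -1,"gripper": 255},
  {"dx": 0,"dy": 0,"dz": 0,"wx": 0,"wy": 0,"wz": -1,"gripper": 255},
  {"dx": 0,"dy": 0,"dz": 0,"wx": 0,"wy": 0,"wz": -1,"gripper": 255},
  {"dx": 0,"dy": 0,"dz": 0,"wx": 0,"wy": 0,"wz": -1,"gripper": 255},
  {"dx": 0,"dy": 0,"dz": 0,"wx": 0,"wy": 0,"wz": -1,"gripper": 255},
  {"dx": 0,"dy": 0,"dz": 0,"wx": 0,"wy": 0,"wz": -1,"gripper": 255},
  {"dx": 0,"dy": 0,"dz": 0,"wx": 0,"wy": 0,"wz": -1,"gripper": 255},
  {"dx": 0,"dy": 0,"dz": 0,"wx": 0,"wy": 0,"wz": -1,"gripper": 255},
  {"dx": 0,"dy": 0,"dz": 0,"wx": 0,"wy": 0,"wz": -0.2,"gripper": 255},
  {"dx": 0,"dy": 0,"dz": 0,"wx": 0,"wy": 0,"wz": 0,"gripper": 255},
])

```text
time: 7.37
tool_pos: [0.4397, -0.1656, 0.2606]
ee_rot: [-3.142, -0.001, 2.578]
wrist_force: [-0.2, 0.2, -3.8]
width: 0.026
finger_force: 30.0
```

>>> carry_out([
  {"dx": 0.11,"dy": 0.5,"dz": 0,"wx": 0,"wy": 0,"wz": 0,"gripper": 255},
  {"dx": 0.11,"dy": 1,"dz": 0,"wx": 0,"wy": 0,"wz": 0,"gripper": 255},
  {"dx": 0.11,"dy": 1,"dz": 0,"wx": 0,"wy": 0,"wz": 0,"gripper": 255},
  {"dx": 0.11,"dy": 1,"dz": 0,"wx": 0,"wy": 0,"wz": 0,"gripper": 255},
  {"dx": 0.11,"dy": 1,"dz": 0,"wx": 0,"wy": 0,"wz": 0,"gripper": 255},
  {"dx": 0.11,"dy": 1,"dz": 0,"wx": 0,"wy": 0,"wz": 0,"gripper": 255},
  {"dx": 0.11,"dy": 1,"dz": 0,"wx": 0,"wy": 0,"wz": 0,"gripper": 255},
  {"dx": 0.11,"dy": 1,"dz": 0,"wx": 0,"wy": 0,"wz": 0,"gripper": 255},
  {"dx": 0.11,"dy": 1,"dz": 0,"wx": 0,"wy": 0,"wz": 0,"gripper": 255},
  {"dx": 0.11,"dy": 1,"dz": 0,"wx": 0,"wy": 0,"wz": 0,"gripper": 255},
  {"dx": 0.11,"dy": 1,"dz": 0,"wx": 0,"wy": 0,"wz": 0,"gripper": 255},
  {"dx": 0.11,"dy": 1,"dz": 0,"wx": 0,"wy": 0,"wz": 0,"gripper": 255},
  {"dx": 0.11,"dy": 1,"dz": 0,"wx": 0,"wy": 0,"wz": 0,"gripper": 255},
  {"dx": 0.11,"dy": 1,"dz": 0,"wx": 0,"wy": 0,"wz": 0,"gripper": 255},
  {"dx": 0.11,"dy": 1,"dz": 0,"wx": 0,"wy": 0,"wz": 0,"gripper": 255},
  {"dx": 0.11,"dy": 1,"dz": 0,"wx": 0,"wy": 0,"wz": 0,"gripper": 255},
  {"dx": 0,"dy": 0.6,"dz": 0,"wx": 0,"wy": 0,"wz": 0,"gripper": 255},
  {"dx": 0,"dy": 0,"dz": 0,"wx": 0,"wy": 0,"wz": 0,"gripper": 255},
  {"dx": 0,"dy": 0,"dz": 0,"wx": 0,"wy": 0,"wz": 0,"gripper": 255},
])

```text
time: 8.95
tool_pos: [0.5815, 0.1259, 0.2604]
ee_rot: [-3.14, -0.001, 2.581]
wrist_force: [-0.4, -1.1, -3.9]
width: 0.0256
finger_force: 30.0
```

```bash
python3 - <<'E'
from h import *
o=robot.get_obs();print(o['time'],o['tool_pos'],o['ee_rot'],o['joint_positions'])
snap("wrist","w3.png")
E
```

```text
8.95 [0.5815338  0.1259474  0.26038854] [-3.14014404e+00 -6.22538509e-04  2.58051976e+00] [ 1.18331221e-01  1.99501549e-01  1.32779633e+00 -7.36525640e-04
  1.61568927e+00 -8.91425202e-01]
```

View pics/w3.png

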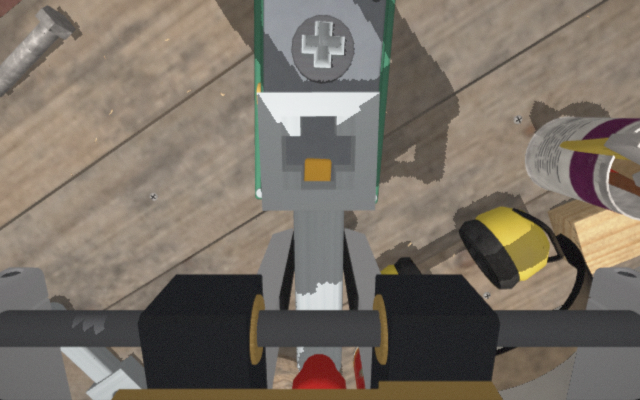

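The shaft's bright cross is visible at (323,42), ahead of the hub. The hub covers columns 257-380 and rows 92-210, with the yellow pad showing through its hole at (318,170). I'll zoom in.

```bash
python3 - <<'E'
from h import *
im=cv2.imread("pics/w3.png")
cv2.imwrite("pics/c2.png",cv2.resize(im[5:215,245:395],None,fx=2.8,fy=2.8,interpolation=cv2.INTER_CUBIC))
g=cv2.cvtColor(im,cv2.COLOR_BGR2GRAY);hsv=cv2.cvtColor(im,cv2.COLOR_BGR2HSV)
b=cv2.inRange(g,175,255);k=np.zeros_like(b);k[15:75,295:352]=b[15:75,295:352]
cs,_=cv2.findContours(k,cv2.RETR_EXTERNAL,cv2.CHAIN_APPROX_NONE);c=max(cs,key=cv2.contourArea);print("cross",cv2.boundingRect(c),cv2.minAreaRect(c))
for r in (100,130,150,165,185,200):
    print(r,[(x,int(g[r,x])) for x in range(250,388) if abs(int(g[r,x+1])-int(g[r,x-1]))>22])
for x in (275,310,318,326,365):
    print("col",x,[(r,int(g[r,x])) for r in range(85,215) if abs(int(g[r+1,x])-int(g[r-1,x]))>22])
y=cv2.inRange(hsv,(12,150,100),(30,255,255));y[:150]=0;y[190:]=0;y[:,:290]=0;y[:,350:]=0;print("pad",cv2.boundingRect(y))
E
```

```text
cross (302, 35, 43, 33) ((322.2913818359375, 51.526405334472656), (42.1450080871582, 31.133712768554688), 2.7927021980285645)
100 [(255, 123), (256, 137), (261, 139), (262, 178), (263, 229), (366, 225), (367, 201), (368, 156), (378, 131), (379, 110), (380, 75)]
130 [(285, 130), (286, 162), (287, 216), (299, 223), (300, 169), (301, 109), (377, 129), (378, 101)]
150 [(281, 122), (355, 119), (377, 109), (378, 78)]
165 [(282, 114), (304, 102), (305, 120), (330, 121), (331, 100), (354, 111), (376, 122), (377, 84)]
185 [(254, 140), (375, 122), (376, 87), (378, 93), (379, 122)]
200 [(376, 133), (378, 138)]
col 275 [(91, 108), (92, 170), (93, 231), (119, 222), (120, 177), (121, 164), (122, 139)]
col 310 [(91, 109), (92, 168), (93, 230), (115, 222), (116, 160), (117, 100)]
col 318 [(90, 95), (91, 121), (92, 185), (93, 231), (115, 219), (116, 134), (117, 93), (158, 102)]
col 326 [(90, 94), (91, 120), (92, 184), (93, 228), (115, 219), (116, 136), (117, 95), (159, 109)]
col 365 [(90, 89), (91, 117), (92, 179), (93, 226), (101, 213), (102, 153)]
pad (305, 159, 26, 22)
```

View pics/c2.png

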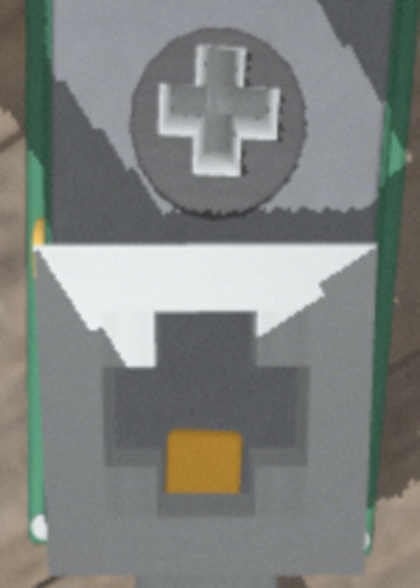

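The crop shows the shoulder disc in full, spanning columns 291.4-353.9 and rows 14.3-82.1. The hole's top rim spans columns 281.8-355.4 and rows 116.1-189.6. I'll cast these to points.

```bash
python3 - <<'E'
from h import *
o=robot.get_obs();p,T=tool(o);print(p,o['ee_rot'])
zt=p[2]-.101+.022
R=lambda u,v,z:ray("wrist",(u,v),z)
def rep(n,pts,z):
    W=np.array([R(*q,z) for q in pts]); L=(W-p)@T
    print(n,"world",W.mean(0).round(4),"tool mm",(L.mean(0)*1e3).round(1),"spans",[(np.linalg.norm(W[i]-W[i+1])*1e3).round(1) for i in range(0,len(W),2)]); return W.mean(0),L.mean(0)
S,Ls=rep("shoulder",[(291.4,48),(353.9,48),(322.7,14.3),(322.7,82.1)],.068)
C2,_=rep("cross tip",[(302,42),(344,42),(323,21.5),(323,67)],.084)
H,Lh=rep("hole",[(281.8,153),(355.4,153),(318.5,116.1),(318.5,189.6)],zt)
Hf,_=rep("hub",[(258.2,92),(379.6,92),(262.1,210.4),(375.4,210.4)],zt)
# yaw of hub from side edges, in tool frame
a=(R(258.2,92,zt)-R(262.1,210.4,zt))@T; b=(R(379.6,92,zt)-R(375.4,210.4,zt))@T
print("hub edge yaw in tool deg",np.degrees(np.arctan2(a[1],a[0])),np.degrees(np.arctan2(b[1],b[0])))
P,Lp=rep("pad",[(304.5,170),(330.5,170),(317.5,158.7),(317.5,181.3)],.068)
d=S-P;print("pad->shaft dir world",np.degrees(np.arctan2(d[1],d[0])),np.hypot(*d[:2]),"tool yaw",np.degrees(o['ee_rot'][2]))
print("move shares tool",(Ls-Lh)/.02)
# spline & box orientation
a=(R(323-.0,21.5,.084)-R(323,67,.084))@T
E
```

```text
[0.58141138 0.12527423 0.26053464] [-3.14019340e+00 -4.18860716e-04  2.57967026e+00]
shoulder world [0.4846 0.1914 0.068 ] tool mm [117.1   4.6 192.6] spans [np.float64(46.9), np.float64(47.1)]
cross tip world [0.484  0.1918 0.084 ] tool mm [117.8   4.6 176.6] spans [np.float64(29.5), np.float64(29.6)]
hole world [0.538  0.1542 0.1815] tool mm [52.1  1.4 79. ] spans [np.float64(34.8), np.float64(34.7)]
hub world [0.5382 0.1542 0.1815] tool mm [51.9  1.5 79. ] spans [np.float64(54.9), np.float64(55.9)]
hub edge yaw in tool deg 0.5506623947074349 -0.5094392711712085
pad world [0.5605 0.139  0.068 ] tool mm [ 25.    0.7 192.5] spans [np.float64(21.3), np.float64(18.7)]
pad->shaft dir world 145.3874702085838 0.09220665944373745 tool yaw 147.80421822502532
move shares tool [3.25030518 0.16066772 5.67787484]
```

>>> carry_out([
  {"dx": 0,"dy": 0,"dz": 0,"wx": 0,"wy": 0,"wz": 0.35,"gripper": 255},
  {"dx": 0.65,"dy": -0.085,"dz": 0,"wx": 0,"wy": 0,"wz": 0,"gripper": 255},
  {"dx": 0.65,"dy": 0,"dz": 0,"wx": 0,"wy": 0,"wz": 0,"gripper": 255},
  {"dx": 0.65,"dy": 0,"dz": 0,"wx": 0,"wy": 0,"wz": 0,"gripper": 255},
  {"dx": 0.65,"dy": 0,"dz": 0,"wx": 0,"wy": 0,"wz": 0,"gripper": 255},
  {"dx": 0.65,"dy": 0,"dz": 0.5,"wx": 0,"wy": 0,"wz": 0,"gripper": 255},
  {"dx": 0,"dy": 0,"dz": 0.8,"wx": 0,"wy": 0,"wz": 0,"gripper": 255},
  {"dx": 0,"dy": 0,"dz": 0.8,"wx": 0,"wy": 0,"wz": 0,"gripper": 255},
  {"dx": 0,"dy": 0,"dz": 0.3,"wx": 0,"wy": 0,"wz": 0,"gripper": 255},
  {"dx": 0,"dy": 0,"dz": 0,"wx": 0,"wy": 0,"wz": 0,"gripper": 255},
  {"dx": 0,"dy": 0,"dz": 0,"wx": 0,"wy": 0,"wz": 0,"gripper": 255},
])

```text
time: 9.92
tool_pos: [0.5269, 0.1611, 0.2131]
ee_rot: [-3.141, -0.0, 2.538]
wrist_force: [-0.6, 0.5, -4.2]
width: 0.026
finger_force: 30.0
```

```bash
python3 - <<'E'
from h import *
o=robot.get_obs();print(o['time'],o['tool_pos'],o['ee_rot'],o['wrist_force'])
im=snap("wrist","w4.png");s=snap("side","s4.png");
a=cv2.resize(im[80:225,245:395],None,fx=2.6,fy=2.6,interpolation=cv2.INTER_CUBIC)
b=cv2.resize(s[210:355,230:380],None,fx=2.6,fy=2.6,interpolation=cv2.INTER_CUBIC)
cv2.imwrite("pics/c4.png",np.hstack([a,b])[:,:,::-1])
E
```

```text
9.9167 [0.52686617 0.16113233 0.21307058] [-3.14138010e+00 -5.42392568e-05  2.53834735e+00] [-0.63347547  0.52271335 -4.17631108]
```

View pics/c4.png

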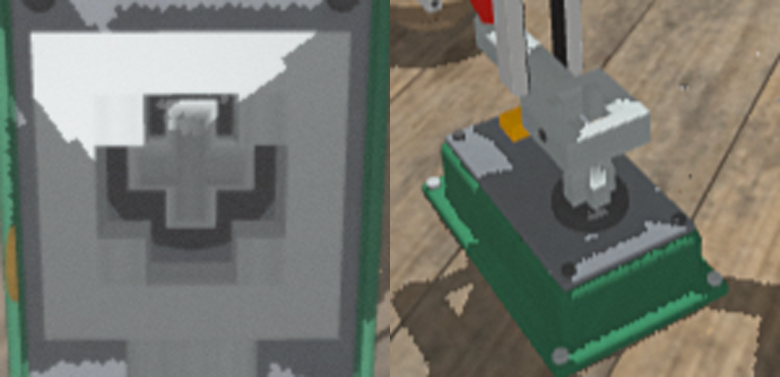

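The hole and the shaft's cross are centred laterally in the left crop, both at column 191.5, and the yaw matches. Next is the fore-aft offset.

```bash
python3 - <<'E'
from h import *
p,T=tool(); 
L=lambda u,v,z:((ray("wrist",(245+u/2.6,80+v/2.6),z)-p)@T*1e3).round(1)
zt=p[2]-.101+.022
print("rim",L(191,94,zt),L(191,284,zt),L(96,190,zt),L(287,190,zt))
print("hub",L(30,32,zt),L(355,32,zt),L(45,338,zt),L(337,338,zt))
for v in (97,100,128,138,150,190,228): print(v,L(191,v,.084),L(191,v,.098))
for u in (130,165,217,253): print(u,L(u,165,.084))
g=cv2.cvtColor(cv2.imread("pics/w4.png"),cv2.COLOR_BGR2GRAY)
for c in (299,310,318,326,338): print(c,"rows",[(r,int(g[r,c])) for r in range(110,195) if abs(int(g[r+1,c])-int(g[r-1,c]))>9])
E
```

```text
rim [69.2  1.4 78.9] [34.8  1.5 78.9] [ 52.3 -15.8  78.9] [52.3 18.9 78.9]
hub [ 79.7 -26.5  78.8] [79.7 29.9 78.9] [ 24.3 -26.2  78.9] [24.3 29.2 79. ]
97 [ 67.9   1.5 130.1] [ 68.1   1.5 116.1]
100 [ 67.2   1.5 130.1] [ 67.5   1.5 116.1]
128 [ 60.8   1.5 130.1] [ 61.5   1.5 116.1]
138 [ 58.5   1.5 130.1] [ 59.3   1.5 116.1]
150 [ 55.7   1.5 130.1] [ 56.7   1.5 116.1]
190 [ 46.2   1.5 130.2] [ 47.9   1.5 116.1]
228 [ 37.    1.5 130.2] [ 39.3   1.5 116.2]
130 [ 52.2 -13.  130.1]
165 [ 52.2  -4.7 130.1]
217 [ 52.2   7.7 130.2]
253 [ 52.2  16.3 130.2]
299 rows [(116, 223), (134, 220), (135, 205), (136, 148), (137, 122), (152, 106), (153, 83), (154, 66), (163, 63), (164, 70), (165, 99), (171, 109), (172, 119)]
310 rows [(114, 230), (115, 217), (116, 143), (117, 83), (118, 107), (119, 128), (120, 130), (121, 155), (122, 183), (124, 174), (126, 182), (128, 186), (129, 173), (130, 127), (151, 109), (152, 119), (166, 118), (167, 103), (168, 66), (174, 64), (175, 81), (180, 89), (181, 99), (189, 114), (190, 123)]
318 rows [(114, 228), (115, 213), (116, 118), (117, 95), (118, 156), (119, 211), (120, 205), (121, 188), (122, 176), (123, 161), (124, 143), (125, 127), (129, 122), (130, 116), (165, 113), (166, 118), (167, 101), (168, 64), (175, 63), (176, 78), (177, 86), (180, 89), (181, 104), (189, 113), (190, 124)]
326 rows [(114, 228), (115, 212), (116, 120), (117, 94), (118, 159), (119, 212), (120, 205), (121, 197), (125, 184), (126, 161), (127, 129), (151, 111), (166, 117), (167, 102), (168, 68), (174, 68), (175, 79), (180, 92), (181, 103), (189, 114), (190, 124)]
338 rows [(116, 223), (117, 204), (118, 149), (119, 127), (152, 108), (153, 83), (154, 66), (163, 62), (164, 77), (165, 100), (171, 112)]
```

The hole and shaft coincide within 0.3 mm, so I'll descend slowly.

>>> carry_out([
  {"dx": 0,"dy": 0,"dz": 0.25,"wx": 0,"wy": 0,"wz": 0,"gripper": 255},
  {"dx": 0,"dy": 0,"dz": 0.25,"wx": 0,"wy": 0,"wz": 0,"gripper": 255},
  {"dx": 0,"dy": 0,"dz": 0.25,"wx": 0,"wy": 0,"wz": 0,"gripper": 255},
  {"dx": 0,"dy": 0,"dz": 0.25,"wx": 0,"wy": 0,"wz": 0,"gripper": 255},
  {"dx": 0,"dy": 0,"dz": 0.25,"wx": 0,"wy": 0,"wz": 0,"gripper": 255},
  {"dx": 0,"dy": 0,"dz": 0,"wx": 0,"wy": 0,"wz": 0,"gripper": 255},
])

```text
time: 10.52
tool_pos: [0.5265, 0.1608, 0.186]
ee_rot: [-3.139, -0.002, 2.538]
wrist_force: [-1.1, 0.1, -3.7]
width: 0.0257
finger_force: 30.0
```

Underside is now at z ≈ 0.085 and there is no contact force. I'll continue down.

>>> carry_out([
  {"dx": 0,"dy": 0,"dz": 0.2,"wx": 0,"wy": 0,"wz": 0,"gripper": 255},
  {"dx": 0,"dy": 0,"dz": 0.2,"wx": 0,"wy": 0,"wz": 0,"gripper": 255},
  {"dx": 0,"dy": 0,"dz": 0.2,"wx": 0,"wy": 0,"wz": 0,"gripper": 255},
  {"dx": 0,"dy": 0,"dz": 0.15,"wx": 0,"wy": 0,"wz": 0,"gripper": 255},
  {"dx": 0,"dy": 0,"dz": 0,"wx": 0,"wy": 0,"wz": 0,"gripper": 255},
  {"dx": 0,"dy": 0,"dz": 0,"wx": 0,"wy": 0,"wz": 0,"gripper": 255},
])

```text
time: 11.02
tool_pos: [0.5271, 0.161, 0.1726]
ee_rot: [-3.141, -0.0, 2.538]
wrist_force: [-1.6, -0.1, -2.9]
width: 0.0256
finger_force: 30.0
```

>>> carry_out([
  {"dx": 0,"dy": 0,"dz": 0.06,"wx": 0,"wy": 0,"wz": 0,"gripper": 255},
  {"dx": 0,"dy": 0,"dz": 0.06,"wx": 0,"wy": 0,"wz": 0,"gripper": 255},
  {"dx": 0,"dy": 0,"dz": 0.06,"wx": 0,"wy": 0,"wz": 0,"gripper": 255},
  {"dx": 0,"dy": 0,"dz": 0,"wx": 0,"wy": 0,"wz": 0,"gripper": 255},
  {"dx": 0,"dy": 0,"dz": 0,"wx": 0,"wy": 0,"wz": 0,"gripper": 255},
])

```text
time: 11.43
tool_pos: [0.5272, 0.161, 0.1692]
ee_rot: [-3.141, -0.0, 2.538]
wrist_force: [-1.4, 0.1, -3.4]
width: 0.0256
finger_force: 30.0
```

>>> carry_out([
  {"dx": 0,"dy": 0,"dz": 0.04,"wx": 0,"wy": 0,"wz": 0,"gripper": 255},
  {"dx": 0,"dy": 0,"dz": 0.04,"wx": 0,"wy": 0,"wz": 0,"gripper": 255},
  {"dx": 0,"dy": 0,"dz": 0,"wx": 0,"wy": 0,"wz": 0,"gripper": 255},
  {"dx": 0,"dy": 0,"dz": 0,"wx": 0,"wy": 0,"wz": 0,"gripper": 255},
])

```text
time: 11.77
tool_pos: [0.5273, 0.161, 0.1688]
ee_rot: [3.141, 0.001, 2.538]
wrist_force: [-2.7, -1.3, 4.3]
width: 0.0256
finger_force: 30.0
```

It's in contact at TCP z 0.1688, so the underside is at about 0.068 and the lever is seated. I'll release.

>>> carry_out([
  {"dx": 0,"dy": 0,"dz": 0,"wx": 0,"wy": 0,"wz": 0,"gripper": 0},
  {"dx": 0,"dy": 0,"dz": 0,"wx": 0,"wy": 0,"wz": 0,"gripper": 0},
  {"dx": 0,"dy": 0,"dz": 0,"wx": 0,"wy": 0,"wz": 0,"gripper": 0},
  {"dx": 0,"dy": 0,"dz": 0,"wx": 0,"wy": 0,"wz": 0,"gripper": 0},
  {"dx": 0,"dy": 0,"dz": 0,"wx": 0,"wy": 0,"wz": 0,"gripper": 0},
  {"dx": 0,"dy": 0,"dz": 0,"wx": 0,"wy": 0,"wz": 0,"gripper": 0},
  {"dx": 0,"dy": 0,"dz": 0,"wx": 0,"wy": 0,"wz": 0,"gripper": 0},
  {"dx": 0,"dy": 0,"dz": 0,"wx": 0,"wy": 0,"wz": 0,"gripper": 0},
  {"dx": 0,"dy": 0,"dz": 0,"wx": 0,"wy": 0,"wz": 0,"gripper": 0},
  {"dx": 0,"dy": 0,"dz": 0,"wx": 0,"wy": 0,"wz": 0,"gripper": 0},
])

```text
time: 12.6
tool_pos: [0.5272, 0.161, 0.1676]
ee_rot: [-3.142, 0.0, 2.538]
wrist_force: [-0.7, -0.3, 0.5]
width: 0.0888
finger_force: 0.0
```

>>> carry_out([
  {"dx": 0,"dy": 0,"dz": -0.4,"wx": 0,"wy": 0,"wz": 0,"gripper": 0},
  {"dx": 0,"dy": 0,"dz": -0.8,"wx": 0,"wy": 0,"wz": 0,"gripper": 0},
  {"dx": 0,"dy": 0,"dz": -1,"wx": 0,"wy": 0,"wz": 0,"gripper": 0},
  {"dx": 0,"dy": 0,"dz": -1,"wx": 0,"wy": 0,"wz": 0,"gripper": 0},
  {"dx": 0,"dy": 0,"dz": -1,"wx": 0,"wy": 0,"wz": 0,"gripper": 0},
  {"dx": 0,"dy": 0,"dz": -1,"wx": 0,"wy": 0,"wz": 0,"gripper": 0},
  {"dx": 0,"dy": 0,"dz": -1,"wx": 0,"wy": 0,"wz": 0,"gripper": 0},
  {"dx": 0,"dy": 0,"dz": 0,"wx": 0,"wy": 0,"wz": 0,"gripper": 0},
  {"dx": 0,"dy": 0,"dz": 0,"wx": 0,"wy": 0,"wz": 0,"gripper": 0},
])

```text
time: 13.35
tool_pos: [0.5276, 0.1611, 0.2933]
ee_rot: [3.139, 0.003, 2.538]
wrist_force: [-0.5, 0.1, -1.2]
width: 0.0939
finger_force: 0.0
```

```bash
python3 - <<'E'
from h import *
o=robot.get_obs();print(o['time'],o['tool_pos'],o['wrist_force'],o['width'])
im=snap("wrist","w5.png");s=snap("side","s5.png");
a=im[30:330,170:470];b=cv2.resize(s[205:355,230:380],(300,300),interpolation=cv2.INTER_CUBIC)
cv2.imwrite("pics/c5.png",np.hstack([a,b])[:,:,::-1])
E
```

```text
13.35 [0.52764739 0.16110213 0.2933034 ] [-0.45926243  0.09941961 -1.24581489] 0.09386694299881614
```

View pics/c5.png

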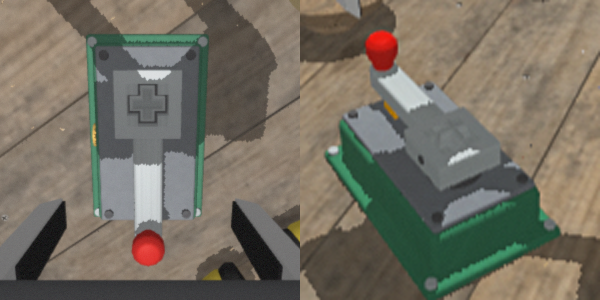

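Left half: the hub sits on the shaft with the cross centred at (148,103), and the arm lies over the pad. Right half: the hub is down on the shoulder and only the side of the pad shows under the arm. The gripper is clear, so I'm handing the job in.

```bash
python3 -c "
from bench import robot
print(robot.close_job())"
```

```text
the job is handed in; nothing more can be done
None
```

The red-knobbed lever is seated on the splined shaft with its arm on the yellow pad and the gripper clear; I left the black-knobbed lever alone and handed the job in at about 13.5 s, with no verdict shown.

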